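# Push the screw carton down the guide lane

## Robot

A 6-joint arm with a two-finger parallel gripper is mounted at the origin on a cart in front of the work surface, level with it; the furniture and walls round the work are solid. World frame = base frame: x ahead of the robot, y to its left, z up, the work surface at z = 0. Lengths are in m, angles in degrees, forces in N, time in s.
With the tool pointing down it reaches from about 0.425 to 1.125 m from the base axis. Payload 14.9 kg.
Tool frame: the origin (TCP) lies at the centre of the arm's flange, where the gripper is bolted on; the fingertips stand 191 mm ahead of it and the grasp point (between the pads) lies 172 mm ahead of it (r.grasp_offset is the distance from the TCP to the grasp point, in m); z points along the fingers, y is the line along which they close (so a half turn about z gives the same grasp; the last joint's range is limited). The gripper opens to 91 mm and grips with 3 to 60 N. Pads are 32 mm wide; open, the fingers measure 118 mm over their backs; the gripper's body (76 mm by 178 mm) begins 60 mm behind the grasp point.
Start: joints at [-75.705, 21.709, 99.362, -0, 58.929, -1.908], TCP at [0.195, -0.672, 0.405] pointing down, gripper open.
Joint ranges: [-158.91, 158.91], [-42.39, 125.64], [0.06, 152.35], [-60.88, 240.88], [17.5, 164.5], [-176.32, 176.32]. Speed limits (degrees/s): [108.29, 108.29, 136.94, 180, 180, 180].

## Interface

Orientations are given as a 3x3 rotation matrix whose columns are the frame's x, y, z axes.
In Python, from plant import r, viewer gives the robot as it stands. The module is installed in compiled form; this text tells all that it offers.
- The arm moves only by the tool servo_tool, never from a script. Its argument "series" is a list of rows, each an object with "dp": the shift along the tool's x, y, z in mm, a list of three; "rotation": the turn, a rotation vector about the tool's x, y, z in degrees, a list of three; "claw": the gripper's target within -1 to 1 (shut at 1, half-way at 0, fully open at -1). In form: [{"dp": [dx, dy, dz], "rotation": [wx, wy, wz], "claw": claw}, ...]. A call has 1 to 20 rows; each row shifts and turns the commanded pose from where the row before left it, along the tool's axes as they then stand; what a row does not reach is not made up. A row lasts 1/12 s, in which the tool goes at most 41.7 mm and 7.16 degrees, less where a joint would pass 70% of its speed; a pose out of reach is approached as far as the arm can. A call is refused whole if a number of a shift passes 41.7 or a number of a turn 7.16, either way. A call with a gripper value outside its range is refused whole. The fingers move at their own pace and stop on an object; "squeeze" is the grip in N (left out, the last holds). Time passes only in rows, so rows that do not move let the fingers close. It gives the time, the measured TCP pose, the force, the opening and the grip force at its end, in the units of the state.
- r.sense(): the state, without advancing time (a new reading comes with each control period).
- viewer.snapshot(name): name is "side" or "top" or "wrist"; returns (picture, depth): 420x560x3 uint8, red, green, blue; 420x560 float32, m along the optical axis (not along the pixel's ray), 0 where there is no reading.
- viewer.camera_model(name): a dict with "mtx" (3x3 intrinsics, pixels), "k1" (the pictures are not rectified: a ray, as slopes to the right and down, at radius r is drawn at 1 + k1 r^2 times it, then the intrinsics apply), "cam_to_world" (4x4, takes a point from camera to world coordinates). Camera axes: x right, y down, z forward; pixel columns grow to the right and rows downward; lengths in m; the calibration is good to about 2 mm. A picture is of the moment at which its call begins: read the wrist's pose just before it. camera_model takes no time and is no camera call; for the wrist camera it gives the pose at the moment of the call.
- r.close_job(): hands the job in; it is judged then, once.
The state is a dict: "clock": time; "joints": joint angles; "qd": joint speeds; "joint_torque": joint torques, N m; "ee_pos": TCP position; "orientation": TCP orientation; "contact_force": force on the tool from outside, world axes, zero at the start; "ft_torque": the same for the moment, N m; "width": finger opening in m; "finger_force": force on a finger pad.
Only numpy, scipy, OpenCV 4.12 (cv2) and the standard library are available. Lean on these libraries where they do the work, as an engineer would, in place of code of your own. Each camera call takes 0.05 s, during which the arm holds its last target. There are 200 camera calls.

## Task

Push the screw carton, which stands askew on the bench before the open mouth of the guide lane, into the lane between the two aluminium rails and all the way home, flat against the stop at the far end. Only push it along the bench with the fingers: never lift or tip it, and never grip it or put the fingers astride it. The rails are set to gauge: neither the carton nor the robot may touch them, and the other things standing round about must stay where they are.

Things in the scene. Friction and masses are not known exactly. Their poses are not given: they have to be found in the camera images.
- rack: guide lane fixed to the bench. Origin: on the bench top, mid-way between the front ends of the rails (the open mouth). y points down the lane to the stop, x across it, z up; at yaw 0 it runs from the robot's right to its left. Clear lane 96 mm wide (x -48 to 48), 240 mm long (y 0 to 240), the floor is the bare bench top. Placed and turned differently each time.
- rail_near: aluminium angle rail on the lane's -x side (nearer the robot), fixed; origin and axes are those of the lane. Upright leg 4 mm thick, 20 mm high (x -52 to -48 mm), 240 mm long; foot 3 mm thick reaching outward to x = -72 mm, with bolt heads up to 7 mm high. Must not be touched.
- rail_far: the same rail, mirrored, on the +x side of the lane (x +48 to +72 mm). Its origin and axes are those of the lane. Must not be touched.
- carton: brown cardboard carton of screws, a stiff closed box 70 mm wide (its x), 110 long (its y), 55 high, 0.4 to 0.85 kg, slides on the bench. Origin: centre of its underside. Goes in lengthwise, +y end leading. Starts with its centre 90 to 130 mm before the mouth, up to 25 mm off the lane's centre line and 0.25 rad askew. Home: its origin at y = 185 mm in the lane's frame.
- stop_face (a point): the stop at the end of the lane, fixed: this point is the middle of the lane-side face of a black rubber buffer 64 mm wide, 12 to 40 mm above the bench, on a dark steel angle 124 mm wide and 45 mm high. It lies at x 0, y 240, z 26 mm in the lane's frame.
- tin_low: low round lidded tin, 68 mm across, 42 mm high, beside the far rail. Origin: centre of its underside. Leave alone.
- tin_tall: tall round lidded tin, 78 mm across, 95 mm high, beyond the far rail near the mouth. Origin: centre of its underside. Leave alone.
- tape_roll: roll of black cloth tape lying flat, 113 mm across, 48 mm high, beside the near rail. Origin: centre of its underside. Leave alone.
- bolt: bolt standing upright on its head, 25 mm across, 60 mm high, beside the far rail. Origin: centre of its underside. Leave alone.
Things that resemble listed ones, but are neither listed nor needed, are in the scene too. Leave any black, green or red look-alike of the carton alone.

How it is judged:
By the outcome, as a careful person would: the job done as asked, in the order asked, and still so for the second after the job is handed in, with the robot touching nothing.
It also fails if it takes over 64 s, if anything falls off the work surface, if the arm or the gripper's body presses on something with over 40 N, if the wrist force passes 120 N, or if a joint passes its speed limit or range.

## Working session

There is one attempt and no reset: what is moved stays moved. The work goes in short steps, Python scripts to look and compute and a tool call to move; the robot and the scene stay as the last step left them, time stands still between calls to the robot, and variables do not carry over. Pictures are saved under pics/ and viewed, at most 10 in all, crops included, and the job is handed in when it is done.

Besides the shell and the picture viewer there is one more tool, called after "Request:" by a JSON object that holds its "method" and its "body", one argument or row to a line. servo_tool: Moves the arm, as the interface text tells. Its arguments: {"type":"object","properties":{"series":{"type":"array","items":{"type":"object","properties":{"dp":{"type":"array","items":{"type":"number"}},"rotation":{"type":"array","items":{"type":"number"}},"claw":{"type":"number"}}}},"squeeze":{"type":"number"}},"required":["series"]}

```bash
mkdir -p pics
cat > h.py <<'E'
import numpy as np, cv2
from plant import r, viewer
def snap(n,f):
    m=viewer.camera_model(n); p,d=viewer.snapshot(n)
    cv2.imwrite(f'pics/{f}.png',p[:,:,::-1]); np.savez(f'{f}.npz',p=p,d=d,K=m['mtx'],k1=m['k1'],T=m['cam_to_world'])
def load(f): return np.load(f+'.npz')
def rays(s,uv):
    K=s['K'];uv=np.asarray(uv,float).reshape(-1,1,2)
    return cv2.undistortPoints(uv,K,np.array([float(s['k1']),0,0,0])).reshape(-1,2) if False else und(s,uv.reshape(-1,2))
def und(s,uv):
    K=s['K']; d=np.c_[(uv[:,0]-K[0,2])/K[0,0],(uv[:,1]-K[1,2])/K[1,1]]; x=d.copy()
    for _ in range(30): x=d/(1+float(s['k1'])*(x**2).sum(1,keepdims=True))
    return x
def atz(s,uv,z):
    uv=np.asarray(uv,float).reshape(-1,2); x=und(s,uv); T=s['T']; D=np.c_[x,np.ones(len(x))]@T[:3,:3].T; o=T[:3,3]
    return o+D*((np.asarray(z)-o[2])/D[:,2])[:,None]
def cloud(s):
    d=s['d']; h,w=d.shape; u,v=np.meshgrid(np.arange(w),np.arange(h)); uv=np.c_[u.ravel(),v.ravel()].astype(float)
    x=und(s,uv); P=np.c_[x,np.ones(len(x))]*d.reshape(-1,1)
    return (P@s['T'][:3,:3].T+s['T'][:3,3]).reshape(h,w,3)
E
python3 - <<'E'
from h import *
print(r.sense())
for n in('top','side'): snap(n,n+'0'); print(viewer.camera_model(n))
E
```

```text
{'clock': 0.0, 'joints': array([-7.57052743e+01,  2.17392563e+01,  9.93959518e+01, -5.25936263e-04,
        5.89299010e+01, -1.90869512e+00]), 'qd': array([-0.00276774, -0.10580136,  0.06872987, -0.06289421, -0.10216788,
       -0.01548435]), 'joint_torque': array([-2.75185826e-03, -7.63712668e+01, -4.34361863e+01,  6.49442151e-02,
        4.24754620e-02, -1.26714881e-04]), 'ee_pos': array([ 0.1952717 , -0.67201219,  0.40407613]), 'orientation': array([[ 9.60275708e-01,  2.79052829e-01, -2.88199219e-04],
       [ 2.79052976e-01, -9.60275079e-01,  1.09924230e-03],
       [ 2.99961446e-05, -1.13599852e-03, -9.99999354e-01]]), 'contact_force': array([-0.75016896, -0.11672214,  1.04710063]), 'ft_torque': array([ 0.02563185,  0.00714556, -0.04295417]), 'finger_force': 0.0, 'width': 0.09094619544296119}
{'mtx': array([[419.07408181,   0.        , 281.86518387],
       [  0.        , 419.07408181, 210.36291784],
       [  0.        ,   0.        ,   1.        ]]), 'k1': -0.09882435221030875, 'cam_to_world': array([[-0.01374982, -0.98978582,  0.14189772,  0.41759346],
       [-0.99973424,  0.0162345 ,  0.01636752, -0.04832886],
       [-0.01850398, -0.14163496, -0.989746  ,  0.97265406],
       [ 0.        ,  0.        ,  0.        ,  1.        ]])}
{'mtx': array([[435.92308654,   0.        , 279.52057627],
       [  0.        , 435.92308654, 208.91958173],
       [  0.        ,   0.        ,   1.        ]]), 'k1': -0.059005960384716394, 'cam_to_world': array([[-0.89037488, -0.24908836,  0.38103486,  0.20515102],
       [-0.45522113,  0.49179764, -0.74223231,  0.68570526],
       [-0.00251062, -0.83432013, -0.55127455,  0.57575448],
       [ 0.        ,  0.        ,  0.        ,  1.        ]])}
```

View pics/top0.png

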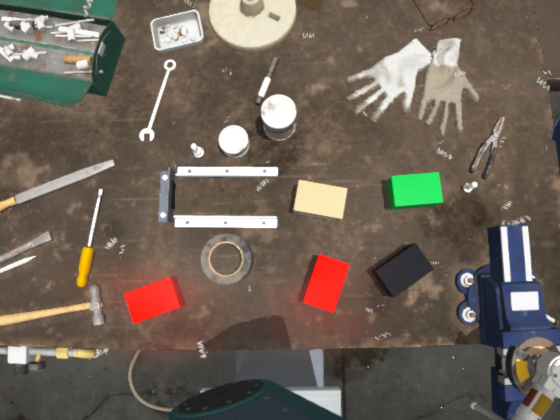

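View pics/side0.png

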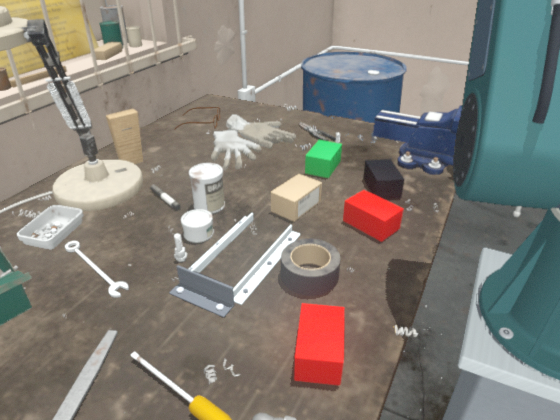

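The top view shows the brown carton at (320,200). Its look-alikes are green (415,190), red (326,283) and (153,300), and black (403,270). A tan upright block by the lamp also shows in the side view at (125,138). The lane's rails run u 175–278 at v≈172 and v≈222, with the stop at (166,196) and the mouth on the right. I choose the brown carton and will check it in a close crop.

Run:
```python
from h import *
s=load('top0'); P=cloud(s); p=s['p'].astype(int)
c=s['p'][150:240,150:360,::-1]; c=cv2.resize(c,None,fx=3.8,fy=3.8,interpolation=cv2.INTER_CUBIC); cv2.imwrite('pics/crop.png',c)
def rect(m,name):
    n,l,st,_=cv2.connectedComponentsWithStats(m.astype(np.uint8))
    i=1+np.argmax(st[1:,4]); ys,xs=np.where(l==i); q=P[ys,xs]; q=q[q[:,2]>-.05]
    print(name,st[i],'z',np.median(q[:,2])); return ys,xs
# carton by height
z=P[:,:,2]; box=np.zeros(z.shape,bool); box[165:235,285:360]=1
ys,xs=rect(box&(abs(z-.055)<.010),'carton')
q=atz(s,np.c_[xs,ys],.055)
R=cv2.minAreaRect((q[:,:2]*1000).astype(np.float32)); print(R)
# rails by height
for nm,a,b in(('far',160,185),('near',208,235)):
    bx=np.zeros(z.shape,bool); bx[a:b,165:290]=1
    print(nm,np.percentile(z[bx],[5,50,95]))
    white=(p.min(2)>150)&bx
    ys,xs=rect(white,nm); w=atz(s,np.c_[xs,ys],.01); print(cv2.minAreaRect((w[:,:2]*1000).astype(np.float32)))
    m=bx&(z>.014)&(z<.03); ys,xs=np.where(m); w=atz(s,np.c_[xs,ys],.02); print(len(xs),cv2.minAreaRect((w[:,:2]*1000).astype(np.float32)))
```

```text
carton [ 293  180   54   39 1570] z 0.05489919336170529
((572.6737670898438, -117.30877685546875), (109.9320297241211, 71.9360580444336), 78.65338134765625)
far [-0.00254951  0.00131147  0.02096857]
far [175 166 103  10 929] z 0.0038932201963767232
((653.0448608398438, 99.04861450195312), (242.86781311035156, 21.986303329467773), 88.74311065673828)
231 ((630.63232421875, 104.66972351074219), (247.9107208251953, 35.87822341918945), 86.00775146484375)
near [-0.00249719  0.00111894  0.02023597]
near [ 173  215  105   13 1279] z 0.0035458934676855236
((532.7916259765625, 101.13299560546875), (243.98475646972656, 28.226476669311523), 89.1037826538086)
228 ((547.021240234375, 107.35643768310547), (248.18197631835938, 30.449663162231445), 89.16703033447266)
```

View pics/crop.png

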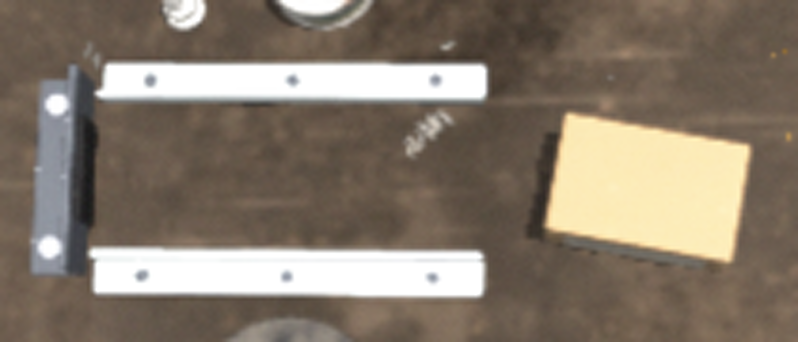

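Run:
```python
from h import *
s=load('top0')
f=lambda a:150+(np.array(a,float)+.5)/3.8-.5
g=lambda a,z: atz(s,f(a),z)*1000
print('outer far',g([(107,64),(486,65)],.003).round(1)[:,:2].tolist())
print('outer near',g([(95,296),(484,297)],.003).round(1)[:,:2].tolist())
print('inner near top',g([(91,249),(483,252)],.02).round(1)[:,:2].tolist())
print('inner far base/top',g([(100,101),(487,101)],.0).round(1)[:,:2].tolist(),g([(100,98),(487,98)],.02).round(1)[:,:2].tolist())
print('buffer face z.04',g([(97,125),(95,222)],.04).round(1)[:,:2].tolist())
print('steel top',g([(79,66),(80,275)],.045).round(1)[:,:2].tolist())
c=g([(567,113),(749,146),(733,262),(547,231)],.055)[:,:2]; print('carton',c.round(1).tolist(),c.mean(0),[np.linalg.norm(c[i]-c[i-1]).round(1) for i in range(4)])
# refine with line fits on grey image gradients per column
gr=cv2.cvtColor(s['p'],cv2.COLOR_RGB2GRAY).astype(float)
def edge(u,v0,v1,up):
    col=gr[v0:v1,u]; d=np.diff(col)*up; i=int(np.argmax(d))
    w=d[max(0,i-1):i+2].clip(0); return v0+max(0,i-1)+(w*np.arange(len(w))).sum()/w.sum()+.5
for nm,a,b,up,z in(('ofar',161,171,1,.003),('ifar',172,182,-1,.01),('inear',210,219,1,.02),('onear',222,233,-1,.003)):
    us=np.arange(182,272); e=np.array([edge(u,a,b,up) for u in us]); w=atz(s,np.c_[us,e],z)*1000
    k=np.polyfit(w[:,1],w[:,0],1); res=w[:,0]-np.polyval(k,w[:,1]); ok=abs(res)<1.5; k=np.polyfit(w[ok,1],w[ok,0],1)
    print(nm,k,'x at y=-20,220',np.polyval(k,[-20,220]).round(1),ok.sum())
```

```text
outer far [[667.2, 216.3], [661.5, -23.4]]
outer near [[520.0, 220.4], [515.9, -20.4]]
inner near top [[547.1, 218.8], [541.4, -20.6]]
inner far base/top [[644.1, 221.0], [639.1, -23.7]] [[641.3, 215.5], [636.4, -24.2]]
buffer face z.04 [[619.9, 211.4], [560.6, 211.1]]
steel top [[655.6, 222.1], [528.2, 218.1]]
carton [[618.5, -72.1], [597.0, -178.4], [528.7, -166.7], [548.6, -59.1]] [ 573.20264997 -119.0585919 ] [np.float64(71.1), np.float64(108.5), np.float64(69.4), np.float64(109.4)]
ofar [2.34081072e-02 6.62958638e+02] x at y=-20,220 [662.5 668.1] 90
ifar [2.41271831e-02 6.38339722e+02] x at y=-20,220 [637.9 643.6] 90
inear [2.48228283e-02 5.42626070e+02] x at y=-20,220 [542.1 548.1] 90
onear [2.59117940e-02 5.16413828e+02] x at y=-20,220 [515.9 522.1] 90
```

Run:
```python
from h import *
s=load('top0');P=cloud(s)
print('red corners',(atz(s,[(317,254),(348,262),(332,311)],.055)*1000).round().tolist())
print('tall tin',(atz(s,[(279,110)],.095)*1000).round().tolist(),'low',(atz(s,[(234,141)],.042)*1000).round().tolist())
b=P[220:345,455:560]; print('vise max z',np.nanmax(b[...,2][b[...,0]>0]), np.percentile(b[...,2],[50,90,99]))
# lane transforms
O=np.array([589.5,-22]);t=-.0245;ex=np.array([np.cos(t),np.sin(t)]);ey=np.array([-np.sin(t),np.cos(t)])
for n,c in {'c':(573,-118.3),'fl':(548.6,-59.1),'fr':(618.5,-72.1),'rr':(597,-178.4),'rl':(528.7,-166.7)}.items(): d=np.array(c)-O; print(n,(d@ex).round(1),(d@ey).round(1))
for a in((-95,-109),(-48.5,-109)): print(a,O+a[0]*ex+a[1]*ey)
```

```text
red corners [[452.0, -108.0, 55.0], [433.0, -176.0, 55.0], [329.0, -138.0, 55.0]]
tall tin [[767.0, -31.0, 95.0]] low [[715.0, 76.0, 42.0]]
vise max z 0.9726540569148743 [0.05246737 0.14072698 0.1593903 ]
c -14.1 -96.7
fl -40.0 -38.1
fr 30.2 -49.4
rr 11.3 -156.2
rl -57.2 -146.1
(-95, -109) [ 491.8582776  -128.64002085]
(-48.5, -109) [ 538.34432249 -129.77915688]
```

Request:
{"method": "servo_tool", "body": {
  "series": [
    {"dp": [10, -10, 0], "rotation": [0, 0, 0], "claw": 1},
    {"dp": [20, -19.5, 0], "rotation": [0, 0, 0], "claw": 1},
    {"dp": [24, -23.5, 0], "rotation": [0, 0, 0], "claw": 1},
    {"dp": [24, -23.5, 0], "rotation": [0, 0, 0], "claw": 1},
    {"dp": [24, -23.5, 0], "rotation": [0, 0, 0], "claw": 1},
    {"dp": [24, -23.5, 0], "rotation": [0, 0, 0], "claw": 1},
    {"dp": [24, -23.5, 0], "rotation": [0, 0, 0], "claw": 1},
    {"dp": [24, -23.5, 0], "rotation": [0, 0, 0], "claw": 1},
    {"dp": [24, -23.5, 0], "rotation": [0, 0, 0], "claw": 1},
    {"dp": [24, -23.5, 0], "rotation": [0, 0, 0], "claw": 1},
    {"dp": [24, -23.5, 0], "rotation": [0, 0, 0], "claw": 1},
    {"dp": [24, -23.5, 0], "rotation": [0, 0, 0], "claw": 1},
    {"dp": [24, -23.5, 0], "rotation": [0, 0, 0], "claw": 1},
    {"dp": [24, -23.5, 0], "rotation": [0, 0, 0], "claw": 1},
    {"dp": [24, -23.5, 0], "rotation": [0, 0, 0], "claw": 1},
    {"dp": [24, -23.5, 0], "rotation": [0, 0, 0], "claw": 1},
    {"dp": [24, -23.5, 0], "rotation": [0, 0, 0], "claw": 1},
    {"dp": [24, -23.5, 0], "rotation": [0, 0, 0], "claw": 1},
    {"dp": [20, -19.5, 0], "rotation": [0, 0, 0], "claw": 1},
    {"dp": [12, -11, 0], "rotation": [0, 0, 0], "claw": 1}
  ]
}}

```text
clock: 1.77
ee_pos: [0.5024, -0.1262, 0.4046]
orientation: [[0.96, 0.281, -0.0], [0.281, -0.96, 0.0], [0.0, -0.0, -1.0]]
contact_force: [-0.3, -0.3, -0.9]
width: -0.0
finger_force: 0.0
```

Request:
{"method": "servo_tool", "body": {
  "series": [
    {"dp": [0, 0, 0], "rotation": [0, 0, -6], "claw": 1},
    {"dp": [0, 0, 0], "rotation": [0, 0, -6.4], "claw": 1},
    {"dp": [0, 0, 0], "rotation": [0, 0, -6], "claw": 1},
    {"dp": [0, 0, 0], "rotation": [0, 0, -6], "claw": 1},
    {"dp": [0, 0, 0], "rotation": [0, 0, -6], "claw": 1},
    {"dp": [0, 0, 0], "rotation": [0, 0, -6], "claw": 1},
    {"dp": [0, 0, 0], "rotation": [0, 0, -6], "claw": 1},
    {"dp": [0, 0, 0], "rotation": [0, 0, -6], "claw": 1},
    {"dp": [0, 0, 0], "rotation": [0, 0, -6], "claw": 1},
    {"dp": [0, 0, 0], "rotation": [0, 0, -6], "claw": 1},
    {"dp": [0, 0, 0], "rotation": [0, 0, -6], "claw": 1},
    {"dp": [0, 0, 0], "rotation": [0, 0, -6], "claw": 1},
    {"dp": [0, 0, 0], "rotation": [0, 0, 0], "claw": 1}
  ]
}}

```text
clock: 2.85
ee_pos: [0.5015, -0.1285, 0.4045]
orientation: [[0.019, 1.0, -0.0], [1.0, -0.019, 0.0], [0.0, -0.0, -1.0]]
contact_force: [0.2, 0.0, 0.3]
width: 0.0003
finger_force: 0.0
```

Request:
{"method": "servo_tool", "body": {
  "series": [
    {"dp": [0, 0, 12], "rotation": [0, 0, 0], "claw": 1},
    {"dp": [0, 0, 20], "rotation": [0, 0, 0], "claw": 1},
    {"dp": [0, 0, 22], "rotation": [0, 0, 0], "claw": 1},
    {"dp": [0, 0, 22], "rotation": [0, 0, 0], "claw": 1},
    {"dp": [0, 0, 22], "rotation": [0, 0, 0], "claw": 1},
    {"dp": [0, 0, 22], "rotation": [0, 0, 0], "claw": 1},
    {"dp": [0, 0, 22], "rotation": [0, 0, 0], "claw": 1},
    {"dp": [0, 0, 20], "rotation": [0, 0, 0], "claw": 1},
    {"dp": [0, 0, 16], "rotation": [0, 0, 0], "claw": 1},
    {"dp": [0, 0, 10], "rotation": [0, 0, 0], "claw": 1},
    {"dp": [0, 0, 0], "rotation": [0, 0, 0], "claw": 1},
    {"dp": [0, 0, 0], "rotation": [0, 0, 0], "claw": 1}
  ]
}}

```text
clock: 3.85
ee_pos: [0.5018, -0.1289, 0.2164]
orientation: [[0.026, 1.0, -0.001], [1.0, -0.026, 0.0], [0.0, -0.001, -1.0]]
contact_force: [-0.0, -0.6, -0.4]
width: 0.0004
finger_force: 0.0
```

Request:
{"method": "servo_tool", "body": {
  "series": [
    {"dp": [0, 3, 0], "rotation": [0, 0, 0], "claw": 1},
    {"dp": [0, 3, 0], "rotation": [0, 0, 0], "claw": 1},
    {"dp": [0, 3, 0], "rotation": [0, 0, 0], "claw": 1},
    {"dp": [0, 3, 0], "rotation": [0, 0, 0], "claw": 1},
    {"dp": [0, 3, 0], "rotation": [0, 0, 0], "claw": 1},
    {"dp": [0, 3, 0], "rotation": [0, 0, 0], "claw": 1},
    {"dp": [0, 3, 0], "rotation": [0, 0, 0], "claw": 1},
    {"dp": [0, 3, 0], "rotation": [0, 0, 0], "claw": 1},
    {"dp": [0, 3, 0], "rotation": [0, 0, 0], "claw": 1},
    {"dp": [0, 2, 0], "rotation": [0, 0, 0], "claw": 1},
    {"dp": [0, 0, 0], "rotation": [0, 0, 0], "claw": 1},
    {"dp": [0, 0, 0], "rotation": [0, 0, 0], "claw": 1}
  ]
}}

```text
clock: 4.85
ee_pos: [0.531, -0.1298, 0.2167]
orientation: [[0.024, 1.0, -0.0], [1.0, -0.024, 0.0], [0.0, -0.0, -1.0]]
contact_force: [-1.1, -1.0, 1.5]
width: 0.0007
finger_force: 0.8
```

Run:
```python
from h import *
snap('top','top1'); snap('wrist','wr1')
a=load('top1')['p']; b=load('wr1')['p']
cv2.imwrite('pics/v1.png',np.hstack([cv2.resize(a[100:310,140:420],(400,300)),cv2.resize(b,(400,300))])[:,:,::-1])
```

```text
(no output)
```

View pics/v1.png

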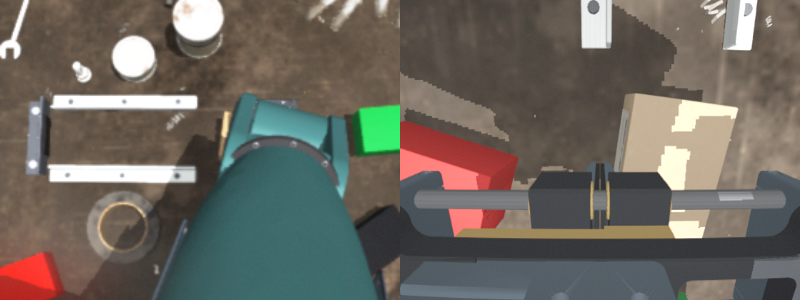

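```bash
cat >> h.py <<'E'
O=np.array([589.5,-22]);t=-.0245;ex=np.array([np.cos(t),np.sin(t)]);ey=np.array([-np.sin(t),np.cos(t)])
def lane(q): d=np.asarray(q)[...,:2]*1000-O; return np.stack([d@ex,d@ey],-1)
def carton(f):
    s=load(f);P=cloud(s);p=s['p'].astype(int);L=lane(P)
    m=(abs(P[...,2]-.055)<.006)&(abs(L[...,0])<90)&(L[...,1]>-170)&(L[...,1]<250)&(p[...,0]>p[...,2]+15)&(s['d']>0)&(p[...,1]>.6*p[...,0])
    n,l,st,_=cv2.connectedComponentsWithStats(m.astype(np.uint8)); i=1+np.argmax(st[1:,4]); v,u=np.where(l==i)
    q=lane(atz(s,np.c_[u,v],.055)).astype(np.float32)
    print('n',len(q),'bbox',q.min(0),q.max(0))
    b=np.floor(q[:,0]/3); fr=np.array([[q[b==k,0].mean(),q[b==k,1].max()] for k in np.unique(b)])
    fr=fr[2:-2]; k=np.polyfit(fr[:,0],fr[:,1],1); print('front edge: yaw deg',np.degrees(np.arctan(k[0])))
    b=np.floor(q[:,1]/3); 
    for nm,fn in(('left',np.min),('right',np.max)):
        e=np.array([[q[b==k,1].mean(),fn(q[b==k,0])] for k in np.unique(b)]); e=e[(e[:,0]<q[:,1].max()-20)]
        k=np.polyfit(e[:,0],e[:,1],1); r0=e[:,1]-np.polyval(k,e[:,0]); e=e[abs(r0)<1.5*abs(r0).mean()+.5]; k=np.polyfit(e[:,0],e[:,1],1); print(nm,'n',len(e),'yaw',-np.degrees(np.arctan(k[0])),'y range',e[[0,-1],0],'x',np.polyval(k,e[[0,-1],0]))
E
python3 - <<'E'
from h import *
carton('wr1')
s=load('wr1')
print(lane(atz(s,[(315,131),(472,151)],.055)))
# rails in wrist image: inner edges at mouth
g=[(182*1.4,0),(211*1.4,48*1.4),(182*1.4,48*1.4),(325*1.4,48*1.4),(350*1.4,50*1.4)]
print(lane(atz(s,g,.003)).round(1).tolist())
cv2.imwrite('pics/w1c.png',cv2.resize(s['p'][0:260,200:520],(800,650))[:600,:,::-1])
E
```

```text
n 16455 bbox [ -41.775345 -103.06398 ] [ 34.675476 -37.05558 ]
front edge: yaw deg -7.1613430995386365
left n 14 yaw 41.42348855679967 y range [-102.657196  -58.41123 ] x [ -9.30756827 -48.34788496]
right n 16 yaw -7.242303842805021 y range [-102.657196  -58.41123 ] x [27.55176066 33.17451937]
[[-40.08523394 -37.07538776]
 [ 34.32812326 -45.73115717]]
[[-70.4, 37.0], [-46.8, 0.7], [-71.0, 0.8], [49.9, 1.7], [72.0, 0.6]]
```

View pics/w1c.png

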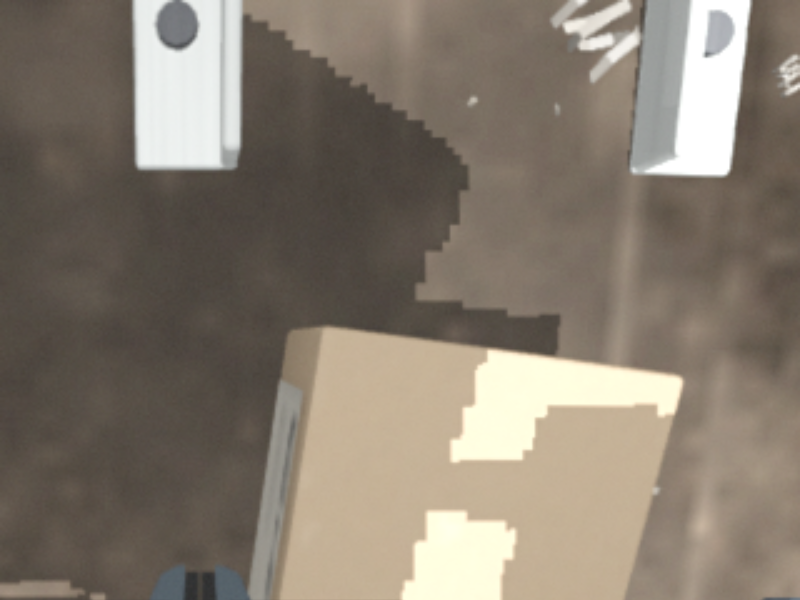

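The crop shows the carton's front top corners at (322,327) and (683,376). That puts it 6.8° askew with its centre about 6 mm off the lane axis. The rails agree with my lane frame. I'll push farther back so it turns more.

Request:
{"method": "servo_tool", "body": {
  "series": [
    {"dp": [0, -5, 0], "rotation": [0, 0, 0], "claw": 1},
    {"dp": [0, -5, 0], "rotation": [0, 0, 0], "claw": 1},
    {"dp": [-9, 0, 0], "rotation": [0, 0, 0], "claw": 1},
    {"dp": [-9, 0, 0], "rotation": [0, 0, 0], "claw": 1},
    {"dp": [0, 0, 0], "rotation": [0, 0, 0], "claw": 1},
    {"dp": [0, 3, 0], "rotation": [0, 0, 0], "claw": 1},
    {"dp": [0, 3, 0], "rotation": [0, 0, 0], "claw": 1},
    {"dp": [0, 3, 0], "rotation": [0, 0, 0], "claw": 1},
    {"dp": [0, 3, 0], "rotation": [0, 0, 0], "claw": 1},
    {"dp": [0, 3, 0], "rotation": [0, 0, 0], "claw": 1},
    {"dp": [0, 3, 0], "rotation": [0, 0, 0], "claw": 1},
    {"dp": [0, 0, 0], "rotation": [0, 0, 0], "claw": 1},
    {"dp": [0, 0, 0], "rotation": [0, 0, 0], "claw": 1}
  ]
}}

```text
clock: 6.03
ee_pos: [0.5388, -0.1479, 0.2168]
orientation: [[0.024, 1.0, 0.0], [1.0, -0.024, -0.0], [-0.0, 0.0, -1.0]]
contact_force: [0.3, 0.0, -0.5]
width: 0.0002
finger_force: 0.0
```

```bash
cat >> h.py <<'E'
def look(f):
    snap('wrist',f); s=load(f); carton(f)
    cv2.imwrite(f'pics/{f}c.png',cv2.resize(s['p'][0:260,200:520],(800,650))[:600,:,::-1])
def corners(f,a):
    s=load(f); a=(np.array(a,float)+.5)/2.5-.5+np.array([200,0]); q=lane(atz(s,a,.055)); e=q[1]-q[0]; y=np.arctan2(e[1],e[0])
    c=q.mean(0)-55*np.array([-np.sin(y),np.cos(y)]); print(q.round(1).tolist(),'len',np.linalg.norm(e),'yaw',np.degrees(y),'centre',c)
E
python3 - <<'E'
from h import *
corners('wr1',[(322,327),(683,376)])
look('wr2')
E
```

```text
[[-33.9, -36.8], [34.7, -45.3]] len 69.13555315405823 yaw -7.034368991921531 centre [ -6.33988074 -95.66315455]
n 23115 bbox [ -35.836067 -120.98783 ] [ 36.208878 -37.664112]
front edge: yaw deg -1.731499548879357
left n 18 yaw 30.217540820014122 y range [-118.50124   -58.484447] x [ -8.79339619 -43.74860785]
right n 22 yaw -2.037845227933323 y range [-120.59414   -58.484447] x [33.61786525 35.82785939]
```

View pics/wr2c.png

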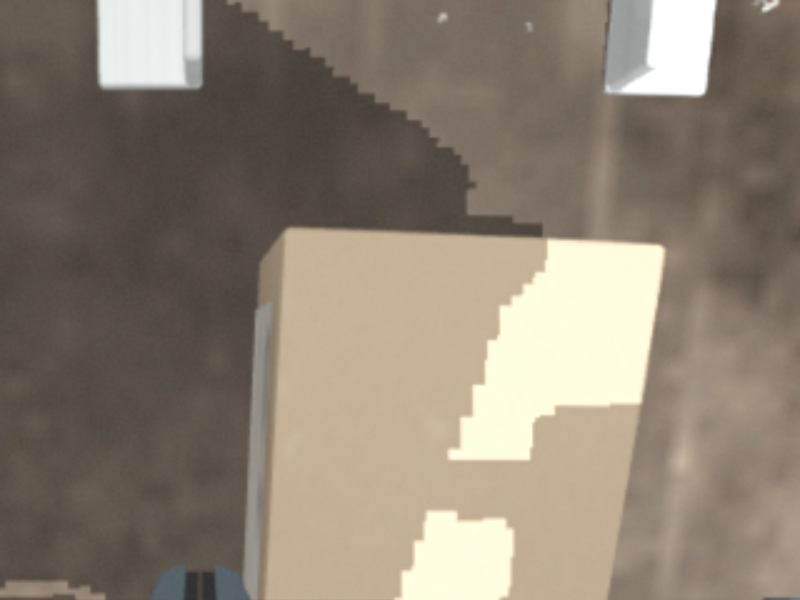

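Request:
{"method": "servo_tool", "body": {
  "series": [
    {"dp": [0, -8, 0], "rotation": [0, 0, 0], "claw": 1},
    {"dp": [0, -7, 0], "rotation": [0, 0, 0], "claw": 1},
    {"dp": [-10, 0, 0], "rotation": [0, 0, 0], "claw": 1},
    {"dp": [-15, 0, 0], "rotation": [0, 0, 0], "claw": 1},
    {"dp": [-15, 0, 0], "rotation": [0, 0, 0], "claw": 1},
    {"dp": [-15, 0, 0], "rotation": [0, 0, 0], "claw": 1},
    {"dp": [-10, 0, 0], "rotation": [0, 0, 0], "claw": 1},
    {"dp": [0, 0, 0], "rotation": [0, 0, 0], "claw": 1},
    {"dp": [0, 10, 0], "rotation": [0, 0, 0], "claw": 0.34},
    {"dp": [0, 14, 0], "rotation": [0, 0, 0], "claw": 0.34},
    {"dp": [0, 14, 0], "rotation": [0, 0, 0], "claw": 0.34},
    {"dp": [0, 14, 0], "rotation": [0, 0, 0], "claw": 0.34},
    {"dp": [0, 8.5, 0], "rotation": [0, 0, 0], "claw": 0.34},
    {"dp": [0, 0, 0], "rotation": [0, 0, 0], "claw": 0.34},
    {"dp": [0, 0, 0], "rotation": [0, 0, 0], "claw": 0.34}
  ]
}}

```text
clock: 7.33
ee_pos: [0.5825, -0.2135, 0.2165]
orientation: [[0.024, 1.0, -0.0], [1.0, -0.024, 0.0], [0.0, -0.0, -1.0]]
contact_force: [-0.5, 0.2, -0.9]
width: 0.0303
finger_force: 0.0
```

Run:
```python
from h import *
corners('wr2',[(287,229),(664,246)]); s=r.sense(); print('tcp lane',lane(s['ee_pos']),s['width'])
```

```text
[[-32.4, -37.8], [36.2, -40.0]] len 68.63230227385237 yaw -1.8608370792530944 centre [  0.14903483 -93.89627852]
tcp lane [  -2.32147458 -191.61556724] 0.030339216313088474
```

Request:
{"method": "servo_tool", "body": {
  "series": [
    {"dp": [5, 0, 0], "rotation": [0, 0, 0], "claw": 0.34},
    {"dp": [5, 0, 0], "rotation": [0, 0, 0], "claw": 0.34},
    {"dp": [5, 0, 0], "rotation": [0, 0, 0], "claw": 0.34},
    {"dp": [4, 0, 0], "rotation": [0, 0, 0], "claw": 0.34},
    {"dp": [4, 0, 0], "rotation": [0, 0, 0], "claw": 0.34},
    {"dp": [4, 0, 0], "rotation": [0, 0, 0], "claw": 0.34},
    {"dp": [4, 0, 0], "rotation": [0, 0, 0], "claw": 0.34},
    {"dp": [4, 0, 0], "rotation": [0, 0, 0], "claw": 0.34},
    {"dp": [4, 0, 0], "rotation": [0, 0, 0], "claw": 0.34},
    {"dp": [4, 0, 0], "rotation": [0, 0, 0], "claw": 0.34},
    {"dp": [4, 0, 0], "rotation": [0, 0, 0], "claw": 0.34},
    {"dp": [4, 0, 0], "rotation": [0, 0, 0], "claw": 0.34},
    {"dp": [4, 0, 0], "rotation": [0, 0, 0], "claw": 0.34},
    {"dp": [4, 0, 0], "rotation": [0, 0, 0], "claw": 0.34},
    {"dp": [4, 0, 0], "rotation": [0, 0, 0], "claw": 0.34},
    {"dp": [3, 0, 0], "rotation": [0, 0, 0], "claw": 0.34},
    {"dp": [1, 0, 0], "rotation": [0, 0, 0], "claw": 0.34},
    {"dp": [0, 0, 0], "rotation": [0, 0, 0], "claw": 0.34}
  ]
}}

```text
clock: 8.83
ee_pos: [0.584, -0.1467, 0.2167]
orientation: [[0.024, 1.0, -0.0], [1.0, -0.024, 0.0], [0.0, -0.0, -1.0]]
contact_force: [-0.6, -0.2, -0.2]
width: 0.0303
finger_force: 0.0
```

Run:
```python
from h import *
look('wr3'); print('tcp lane',lane(r.sense()['ee_pos']))
```

```text
n 36788 bbox [ -36.15379  -106.343895] [33.664818   1.2579283]
front edge: yaw deg -0.038660726838390974
left n 30 yaw -0.16201052958565557 y range [-105.551056  -19.507698] x [-36.0344448  -35.79114648]
right n 30 yaw -0.018604838510244148 y range [-105.551056  -19.507698] x [33.3701001  33.39803973]
tcp lane [  -2.52123343 -124.8851959 ]
```

View pics/wr3c.png

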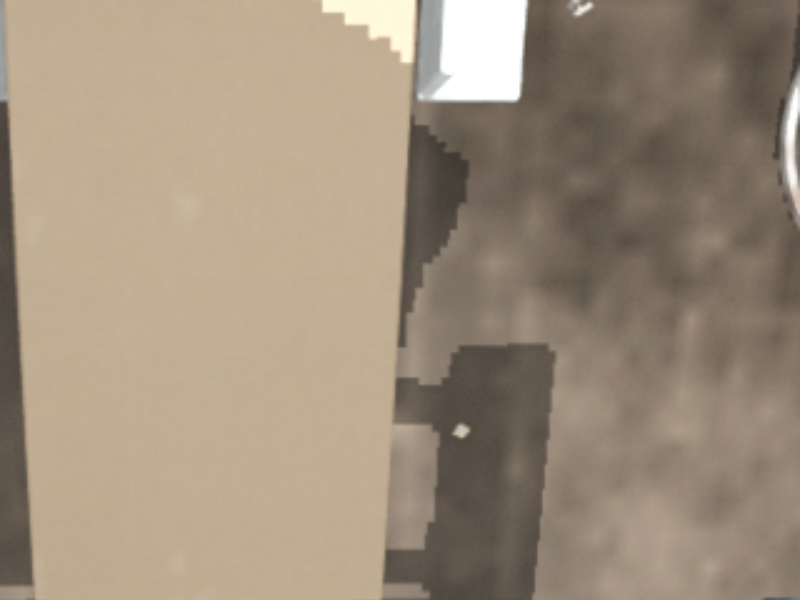

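The carton is square to the lane and centred to about 1 mm, with its front edge at the mouth. I'll push straight on.

Request:
{"method": "servo_tool", "body": {
  "series": [
    {"dp": [3, 0, 0], "rotation": [0, 0, 0], "claw": 0.34},
    {"dp": [5, 0, 0], "rotation": [0, 0, 0], "claw": 0.34},
    {"dp": [5, 0, 0], "rotation": [0, 0, 0], "claw": 0.34},
    {"dp": [5, 0, 0], "rotation": [0, 0, 0], "claw": 0.34},
    {"dp": [5, 0, 0], "rotation": [0, 0, 0], "claw": 0.34},
    {"dp": [5, 0, 0], "rotation": [0, 0, 0], "claw": 0.34},
    {"dp": [5, 0, 0], "rotation": [0, 0, 0], "claw": 0.34},
    {"dp": [5, 0, 0], "rotation": [0, 0, 0], "claw": 0.34},
    {"dp": [5, 0, 0], "rotation": [0, 0, 0], "claw": 0.34},
    {"dp": [5, 0, 0], "rotation": [0, 0, 0], "claw": 0.34},
    {"dp": [5, 0, 0], "rotation": [0, 0, 0], "claw": 0.34},
    {"dp": [5, 0, 0], "rotation": [0, 0, 0], "claw": 0.34},
    {"dp": [5, 0, 0], "rotation": [0, 0, 0], "claw": 0.34},
    {"dp": [5, 0, 0], "rotation": [0, 0, 0], "claw": 0.34},
    {"dp": [5, 0, 0], "rotation": [0, 0, 0], "claw": 0.34},
    {"dp": [5, 0, 0], "rotation": [0, 0, 0], "claw": 0.34},
    {"dp": [5, 0, 0], "rotation": [0, 0, 0], "claw": 0.34},
    {"dp": [5, 0, 0], "rotation": [0, 0, 0], "claw": 0.34},
    {"dp": [2, 0, 0], "rotation": [0, 0, 0], "claw": 0.34},
    {"dp": [0, 0, 0], "rotation": [0, 0, 0], "claw": 0.34}
  ]
}}

```text
clock: 10.55
ee_pos: [0.5863, -0.0566, 0.2168]
orientation: [[0.024, 1.0, 0.0], [1.0, -0.024, 0.0], [0.0, 0.0, -1.0]]
contact_force: [0.2, 0.2, -0.2]
width: 0.0298
finger_force: 0.0
```

Run:
```python
from h import *
look('wr4'); print('tcp lane',lane(r.sense()['ee_pos']))
```

```text
n 36711 bbox [-35.901608 -15.751055] [33.89246  91.406975]
front edge: yaw deg 0.0187083385634005
left n 30 yaw -0.12143404991628529 y range [-15.430493  70.4693  ] x [-35.7816948  -35.59963645]
right n 30 yaw -0.08898267832926596 y range [-15.430493  70.4693  ] x [33.53428418 33.66769016]
tcp lane [ -2.35252861 -34.8965851 ]
```

Request:
{"method": "servo_tool", "body": {
  "series": [
    {"dp": [3, 0, 0], "rotation": [0, 0, 0], "claw": 0.34},
    {"dp": [5, 0, 0], "rotation": [0, 0, 0], "claw": 0.34},
    {"dp": [5, 0, 0], "rotation": [0, 0, 0], "claw": 0.34},
    {"dp": [5, 0, 0], "rotation": [0, 0, 0], "claw": 0.34},
    {"dp": [5, 0, 0], "rotation": [0, 0, 0], "claw": 0.34},
    {"dp": [5, 0, 0], "rotation": [0, 0, 0], "claw": 0.34},
    {"dp": [5, 0, 0], "rotation": [0, 0, 0], "claw": 0.34},
    {"dp": [5, 0, 0], "rotation": [0, 0, 0], "claw": 0.34},
    {"dp": [5, 0, 0], "rotation": [0, 0, 0], "claw": 0.34},
    {"dp": [5, 0, 0], "rotation": [0, 0, 0], "claw": 0.34},
    {"dp": [5, 0, 0], "rotation": [0, 0, 0], "claw": 0.34},
    {"dp": [5, 0, 0], "rotation": [0, 0, 0], "claw": 0.34},
    {"dp": [5, 0, 0], "rotation": [0, 0, 0], "claw": 0.34},
    {"dp": [5, 0, 0], "rotation": [0, 0, 0], "claw": 0.34},
    {"dp": [5, 0, 0], "rotation": [0, 0, 0], "claw": 0.34},
    {"dp": [5, 0, 0], "rotation": [0, 0, 0], "claw": 0.34},
    {"dp": [5, 0, 0], "rotation": [0, 0, 0], "claw": 0.34},
    {"dp": [5, 0, 0], "rotation": [0, 0, 0], "claw": 0.34},
    {"dp": [5, 0, 0], "rotation": [0, 0, 0], "claw": 0.34},
    {"dp": [2, 0, 0], "rotation": [0, 0, 0], "claw": 0.34}
  ]
}}

```text
clock: 12.27
ee_pos: [0.5886, 0.0385, 0.2168]
orientation: [[0.024, 1.0, 0.0], [1.0, -0.024, -0.0], [-0.0, 0.0, -1.0]]
contact_force: [0.2, -6.1, 3.6]
width: 0.0301
finger_force: 2.8
```

Request:
{"method": "servo_tool", "body": {
  "series": [
    {"dp": [3, 0, 0], "rotation": [0, 0, 0], "claw": 0.34},
    {"dp": [4, 0, 0], "rotation": [0, 0, 0], "claw": 0.34},
    {"dp": [4, 0, 0], "rotation": [0, 0, 0], "claw": 0.34},
    {"dp": [4, 0, 0], "rotation": [0, 0, 0], "claw": 0.34},
    {"dp": [4, 0, 0], "rotation": [0, 0, 0], "claw": 0.34},
    {"dp": [4, 0, 0], "rotation": [0, 0, 0], "claw": 0.34},
    {"dp": [4, 0, 0], "rotation": [0, 0, 0], "claw": 0.34},
    {"dp": [3, 0, 0], "rotation": [0, 0, 0], "claw": 0.34},
    {"dp": [2, 0, 0], "rotation": [0, 0, 0], "claw": 0.34},
    {"dp": [2, 0, 0], "rotation": [0, 0, 0], "claw": 0.34},
    {"dp": [2, 0, 0], "rotation": [0, 0, 0], "claw": 0.34},
    {"dp": [1, 0, 0], "rotation": [0, 0, 0], "claw": 0.34},
    {"dp": [1, 0, 0], "rotation": [0, 0, 0], "claw": 0.34},
    {"dp": [1, 0, 0], "rotation": [0, 0, 0], "claw": 0.34},
    {"dp": [1, 0, 0], "rotation": [0, 0, 0], "claw": 0.34},
    {"dp": [1, 0, 0], "rotation": [0, 0, 0], "claw": 0.34}
  ]
}}

```text
clock: 13.6
ee_pos: [0.5896, 0.0789, 0.2168]
orientation: [[0.024, 1.0, -0.0], [1.0, -0.024, -0.0], [-0.0, -0.0, -1.0]]
contact_force: [-0.6, -6.0, 4.7]
width: 0.0299
finger_force: 3.0
```

Run:
```python
from h import *
look('wr5'); print('tcp lane',lane(r.sense()['ee_pos']))
s=load('wr5'); cv2.imwrite('pics/wr5f.png',s['p'][:,:,::-1])
```

```text
n 36702 bbox [-35.970097 119.22888 ] [ 33.73907 226.91693]
front edge: yaw deg -0.004022786545967078
left n 29 yaw -0.12692983062121746 y range [121.623795 205.52484 ] x [-35.86204736 -35.67617742]
right n 29 yaw -0.022557465149292605 y range [121.623795 205.52484 ] x [33.47068416 33.50371617]
tcp lane [ -2.44466044 101.02942605]
```

Request:
{"method": "servo_tool", "body": {
  "series": [
    {"dp": [2, 0, 0], "rotation": [0, 0, 0], "claw": 0.34},
    {"dp": [2, 0, 0], "rotation": [0, 0, 0], "claw": 0.34},
    {"dp": [2, 0, 0], "rotation": [0, 0, 0], "claw": 0.34},
    {"dp": [1, 0, 0], "rotation": [0, 0, 0], "claw": 0.34},
    {"dp": [1, 0, 0], "rotation": [0, 0, 0], "claw": 0.34},
    {"dp": [1, 0, 0], "rotation": [0, 0, 0], "claw": 0.34},
    {"dp": [1, 0, 0], "rotation": [0, 0, 0], "claw": 0.34}
  ]
}}

```text
clock: 14.23
ee_pos: [0.5898, 0.0889, 0.2168]
orientation: [[0.024, 1.0, -0.0], [1.0, -0.024, -0.0], [-0.0, -0.0, -1.0]]
contact_force: [-1.3, -5.8, 4.3]
width: 0.0303
finger_force: 3.0
```

Request:
{"method": "servo_tool", "body": {
  "series": [
    {"dp": [0.7, 0, 0], "rotation": [0, 0, 0], "claw": 0.34},
    {"dp": [0.7, 0, 0], "rotation": [0, 0, 0], "claw": 0.34}
  ]
}}

```text
clock: 14.4
ee_pos: [0.5898, 0.0903, 0.2168]
orientation: [[0.024, 1.0, -0.0], [1.0, -0.024, -0.0], [-0.0, -0.0, -1.0]]
contact_force: [-0.0, -6.2, 4.5]
width: 0.03
finger_force: 3.0
```

Request:
{"method": "servo_tool", "body": {
  "series": [
    {"dp": [0.5, 0, 0], "rotation": [0, 0, 0], "claw": 0.34},
    {"dp": [0.5, 0, 0], "rotation": [0, 0, 0], "claw": 0.34}
  ]
}}

```text
clock: 14.57
ee_pos: [0.5899, 0.0911, 0.2169]
orientation: [[0.024, 1.0, -0.0], [1.0, -0.024, -0.001], [-0.001, -0.0, -1.0]]
contact_force: [0.5, -14.7, 5.2]
width: 0.0301
finger_force: 7.5
```

Request:
{"method": "servo_tool", "body": {
  "series": [
    {"dp": [0.4, 0, 0], "rotation": [0, 0, 0], "claw": 0.34},
    {"dp": [0, 0, 0], "rotation": [0, 0, 0], "claw": 0.34}
  ]
}}

```text
clock: 14.73
ee_pos: [0.5899, 0.0912, 0.2168]
orientation: [[0.024, 1.0, -0.0], [1.0, -0.024, -0.001], [-0.001, -0.0, -1.0]]
contact_force: [0.4, -15.0, 4.6]
width: 0.0301
finger_force: 7.1
```

Request:
{"method": "servo_tool", "body": {
  "series": [
    {"dp": [-2, 0, 0], "rotation": [0, 0, 0], "claw": 0.34},
    {"dp": [-6, 0, 0], "rotation": [0, 0, 0], "claw": 0.34},
    {"dp": [-10, 0, 0], "rotation": [0, 0, 0], "claw": 0.34},
    {"dp": [-12, 0, 0], "rotation": [0, 0, 0], "claw": 0.34},
    {"dp": [0, 0, 0], "rotation": [0, 0, 0], "claw": 0.34},
    {"dp": [0, 0, -15], "rotation": [0, 0, 0], "claw": 0.34},
    {"dp": [0, 0, -25], "rotation": [0, 0, 0], "claw": 0.34},
    {"dp": [0, 0, -25], "rotation": [0, 0, 0], "claw": 0.34},
    {"dp": [0, 0, -25], "rotation": [0, 0, 0], "claw": 0.34},
    {"dp": [0, 0, -25], "rotation": [0, 0, 0], "claw": 0.34},
    {"dp": [0, 0, -15], "rotation": [0, 0, 0], "claw": 0.34},
    {"dp": [0, 0, 0], "rotation": [0, 0, 0], "claw": 0.34},
    {"dp": [0, 0, 0], "rotation": [0, 0, 0], "claw": 0.34}
  ]
}}

```text
clock: 15.82
ee_pos: [0.5891, 0.0614, 0.3472]
orientation: [[0.025, 1.0, 0.001], [1.0, -0.025, 0.0], [0.0, 0.001, -1.0]]
contact_force: [0.2, 0.3, 0.1]
width: 0.0303
finger_force: 0.0
```

Run:
```python
from h import *
look('wr6'); s=load('wr6'); snap('side','side6'); b=load('side6')['p']
cv2.imwrite('pics/v6.png',np.hstack([cv2.resize(s['p'],(400,300)),cv2.resize(b,(400,300))])[:,:,::-1])
```

```text
n 11027 bbox [-36.623184 131.23926 ] [ 34.074352 240.41475 ]
front edge: yaw deg -0.0641292934752511
left n 30 yaw 0.3049674956554849 y range [131.2772  217.73663] x [-35.87415829 -36.33435909]
right n 31 yaw -0.381180889820542 y range [131.2772  220.41106] x [33.20896349 33.8019674 ]
```

View pics/v6.png

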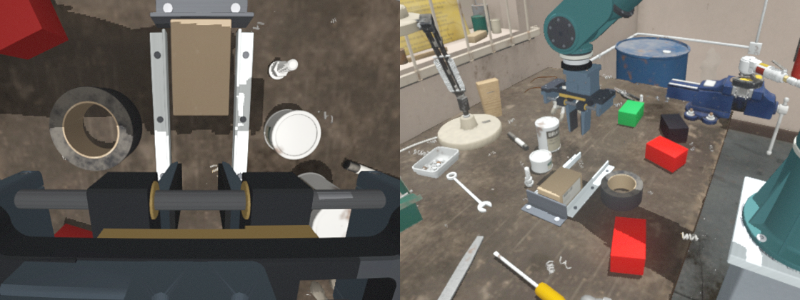

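The carton sits home: its front edge is at lane y≈240, square to the lane and centred between the rails. The wrist view shows it against the stop at (200,20), with the tins, bolt and tape undisturbed. The gripper is clear, so I'm handing in.

```bash
python3 -c "
from plant import r
print(r.close_job())"
```

```text
the job is handed in; nothing more can be done
None
```

The carton is home against the stop, square and about 1 mm off centre between the rails; by the images and force readings nothing else was touched, and the job was handed in at about 16 s.

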